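# Third hand: hold a socket bracket against the sprung panel

### The arm

A 6-joint arm with a two-finger parallel gripper is mounted at the origin on the work surface. World frame = base frame: x ahead of the robot, y to its left, z up, the work surface at z = 0. Lengths are in m, angles in degrees, forces in N, time in s.
With the tool pointing down it reaches from about 0.4 to 0.825 m from the base axis. Payload 7 kg.
Tool frame: the origin (TCP) lies between the finger pads; the fingertips stand r.nose_length ahead of it and the grasp point (between the pads) lies 2 mm behind it (r.nose_length is the distance from the TCP to the fingertips, in m); y points along the fingers, x is the direction in which the jaws open and shut, and the axes are right-handed (so a half turn about y gives the same grasp; the last joint's range is limited). The gripper opens to 88 mm and grips with 3 to 60 N. Pads are 19 mm wide; open, the fingers measure 130 mm over their backs; the gripper's body (78 mm by 193 mm) begins 47 mm behind the grasp point.
Start: joints at [-53.05, 20.546, 0.682, 0, -70.136, -16.507], TCP at [0.236, -0.632, 0.244] pointing down, gripper open.
Joint ranges: [-176.03, 176.03], [-82.01, 121.73], [-58.28, 71.71], [-173.87, 95.51], [-174.79, -0.11], [-173.66, 173.66]. Speed limits (degrees/s): [136.94, 136.94, 172.46, 180, 180, 180].

### API

Orientations are given as [roll, pitch, yaw] about the fixed x, y, z axes, in that order (R = Rz(yaw) Ry(pitch) Rx(roll)).
In Python, from plant import readout, vision, r, spotter gives the robot as it stands.
- The arm moves only by the tool servo_tool, never from a script. Its argument "steps" is a list that holds one entry, the list of rows, each a list of 6 numbers: the shift along the tool's x, y, z in m, then the turn, a rotation vector about the tool's x, y, z in rad. A call has 1 to 20 rows; each row shifts and turns the commanded pose from where the row before left it, along the tool's axes as they then stand; what a row does not reach is not made up. A row lasts 1/10 s, in which the tool goes at most 50 mm and 8.59 degrees, less where a joint would pass 70% of its speed; a pose out of reach is approached as far as the arm can. A call with a gripper value outside its range is refused whole. "jaw" is the closure in counts, from 0 (fully open) to 255 (shut), set as the call begins (left out, the last holds). The fingers move at their own pace and stop on an object; "grip_force" is the grip in N (left out, the last holds). Time passes only in rows, so rows that do not move let the fingers close. It gives the time, the measured TCP pose, the force and the opening at its end, in the units of the state.
- readout.get_state(): the state, without advancing time (a new reading comes with each control period).
- vision.capture(name): name is "scene" or "top" or "wrist"; returns a dict with "img" (420x560x3 uint8, red, green, blue), "fx", "fy", "cx", "cy" (pixels), "rvec" (rotation vector, rad) and "tvec" (3), from world to camera coordinates, as OpenCV has them; the wrist camera has in their place "tool_from_camera" (4x4, takes a point from camera to tool coordinates, whose origin is the TCP and whose axes are the tool frame's). Camera axes: x right, y down, z forward; pixel columns grow to the right and rows downward; lengths in m; the calibration is good to about 2 mm. A picture is of the moment at which its call begins: read the wrist's pose just before it. There is no depth.
- r.close_job(): hands the job in, once; it reports no verdict.
Trained networks look in the newest picture that a camera, given by its name, has taken for a name from the list of things; names that differ only in an ending like _2 or _b are one class to them, and where a whole thing is asked for, a point or a joint stands for the part that bears it (a point fixed in the world has none). Each returns a list of dicts, best first, with "conf" (0 to 1); they miss things now and then, are a little off and sometimes report something else, mostly with a low value. They report only what shows in the picture. A call takes as long as a camera call. They do not tell look-alikes from the thing itself.
- spotter.search_frame(camera, thing): "uv" ([column, row] in pixels, amid what is visible of it).
- spotter.silhouettes(camera, thing): "region" (420x560 bool, what is visible of it) and "uv" ([column, row] in pixels, amid what is visible of it).
The state is a dict: "time_s": time; "joints": joint angles; "qd": joint speeds; "joint_torque": joint torques, N m; "tcp_pos": TCP position; "eef_rot": TCP orientation; "contact_force": force on the tool from outside, world axes, zero at the start; "moment": the same for the moment, N m; "gripper_width": finger opening in m.
Only numpy, scipy, OpenCV 4.12 (cv2) and the standard library are available. Lean on these libraries where they do the work, as an engineer would, in place of code of your own. Each camera call takes 0.05 s, during which the arm holds its last target.

### The job

Pick up the steel socket bracket by its square post, turn it so that its foot plate faces the front of the blue perforated panel, and press the plate flat on the panel, upright and centred over the two large bolt holes (below the notch in the panel's top edge), with a steady push of about 12 N, which is when the sprung panel's front has moved back level with the fronts of the two index posts. Do not push the panel to the end of its travel and do not touch the panel with the gripper; leave the drawer, screwdriver and can alone. Hold it still there for a few seconds for the person who will bolt it from behind, and finish while still holding and pressing: do not let go.

Things in the scene. Friction and masses are not known exactly. Their poses are not given: they have to be found in the camera images.
- bracket: loose steel bracket standing upright, 0.2 to 0.4 kg: solid square post 30 x 30 mm, 66 mm tall; from its +x side a web (8 mm thick, heights 12 to 48 mm) runs to an upright foot plate 6 mm thick, 46 mm wide along y, 60 mm tall from the underside up, outer face 55 mm from the post's axis. Origin: post's axis at the underside, z up. Grip the post across its y sides, beside the web
- bracket_centre (a point): centre of the bracket's square post, half-way up: on its axis, 33 mm above the underside; axes as the bracket's
- plate_face (a point): middle of the foot plate's outer face, 55 mm from the post's axis along the bracket's +x and 30 mm above its underside; x points out of the face, towards whatever it is to be pressed on
- rig: fixed bench rig carrying the sprung panel. Origin on the bench below the middle of the panel's front at rest; +x is the way the panel gives, the front looks along -x over bare bench, y runs along the panel. Behind the panel: base plate 10 mm thick (x 13 to 138 mm), grey upright 102 mm high (x 90 to 110 mm), index posts 105 mm high at y = -116 and +116 mm, their fronts at x = 12 mm
- mount (a point): on the panel's front, midway between its two large bolt holes (one 40 mm above the other), 65 mm above the bench, moving with the panel; x points into the panel. The plate's middle belongs here: the bracket's underside is then 35 mm above the bench. Panel: 200 mm wide, 20 to 105 mm above the bench, top edge folded back 22 mm; a notch 16 mm wide in the top edge marks the middle
- panel (a joint): how far the panel is pushed back, in m: 0 at rest, end of travel 0.024; springs of 1 N per mm without preload or dry friction, damped, so 0.012 means a push of 12 N
- drawer: bystander: open grey plastic small-parts drawer 110 x 70 mm, 45 mm high, loose, origin under its centre
- screwdriver: bystander: screwdriver 190 mm long lying on the bench along its x, loose
- can: bystander: plain aluminium can, 52 mm diameter, 110 mm high, loose, origin under its centre
There are look-alikes about, which are no part of the job. Of the things shaped like the bracket, the steel one is meant.

How it is judged:
By the outcome, as a careful person would: the job done as asked, in the order asked, and still so for the second after the job is handed in, while the arm keeps its last pose, push and grip.
It also fails if it takes over 45 s, if anything falls off the work surface, if the arm or the gripper's body presses on something with over 40 N, if the wrist force passes 120 N, or if a joint passes its speed limit or range.

## Working session

There is one attempt and no reset: what is moved stays moved. The work goes in short steps, Python scripts to look and compute and a tool call to move; the robot and the scene stay as the last step left them, time stands still between calls to the robot, and variables do not carry over. Pictures are saved under pics/ and viewed, and the job is handed in when it is done.

Besides the shell and the picture viewer there is one more tool, called after "Request:" as a command line: name --argument value ..., lists and objects as JSON in quotes. servo_tool: Moves the arm, as the interface text tells. Its arguments: {"type":"object","properties":{"steps":{"type":"array","items":{"type":"array","items":{"type":"array","items":{"type":"number"}}}},"jaw":{"type":"number"},"grip_force":{"type":"number"}},"required":["steps"]}

```bash
ls; mkdir -p pics; python3 - <<'E'
from plant import readout, vision, r, spotter
import cv2
print(readout.get_state(), r.nose_length)
for n in ["scene","top"]:
    c=vision.capture(n); cv2.imwrite(f"pics/{n}0.png",c["img"][:,:,::-1])
    print(n,{k:v for k,v in c.items() if k!="img"})
    for t in ["bracket","rig","panel","drawer","screwdriver","can"]:
        print(t,[(d["uv"],d["conf"]) for d in spotter.search_frame(n,t)])
E
```

```text
pics
{'time_s': 0.0, 'joints': array([-5.30515644e+01,  2.05931642e+01,  6.34856321e-01, -2.21085263e-02,
       -7.01360143e+01, -1.65089480e+01]), 'qd': array([ 0.13291545,  0.002602  , -0.0025023 , -0.01863291,  0.01230904,
       -0.0051301 ]), 'joint_torque': array([ 1.41250261e-03, -5.82724857e+01,  2.93059909e+01,  6.99716270e+00,
        6.90697329e-03, -1.72044456e-04]), 'tcp_pos': array([ 0.2355742 , -0.63206938,  0.24260512]), 'eef_rot': array([-8.99931206e+01, -9.63402909e-02,  1.10431953e+02]), 'contact_force': array([-0.05577462,  0.85157744, -0.54115534]), 'moment': array([-0.04154185,  0.01618845,  0.00785449]), 'gripper_width': 0.08755302745295106} 0.017
scene {'fx': 442.1615601083706, 'fy': 442.1615601083706, 'cx': 279.81526479015906, 'cy': 218.4883866295605, 'rvec': array([ 2.1024133 ,  1.14346317, -0.49334091]), 'tvec': array([-0.41986612, -0.27168676,  1.25700265])}
bracket [([294.7, 159.3], 0.89), ([306.6, 193.9], 0.78)]
rig [([84.5, 297.1], 0.73), ([310.6, 194.4], 0.61)]
panel [([110.4, 267.8], 0.63)]
drawer [([390.1, 238.7], 0.83), ([86.6, 297.8], 0.16)]
screwdriver [([319.1, 130.7], 0.88), ([308.2, 196.7], 0.37)]
can [([110.2, 271.1], 0.54)]
top {'fx': 477.1490816894223, 'fy': 477.1490816894223, 'cx': 281.1059438841268, 'cy': 208.04658483944186, 'rvec': array([ 2.15770378, -2.10310056,  0.18523407]), 'tvec': array([0.12746188, 0.59061827, 1.12635569])}
bracket [([245.9, 223.3], 0.82), ([201.9, 226.2], 0.59), ([235.1, 267.2], 0.52), ([428.1, 224.5], 0.41)]
rig [([446.6, 231.0], 0.89)]
panel [([430.6, 225.4], 0.91)]
drawer [([231.9, 146.2], 0.59)]
screwdriver [([167.8, 313.1], 0.63)]
can [([321.4, 141.3], 0.88)]
```

View pics/scene0.png

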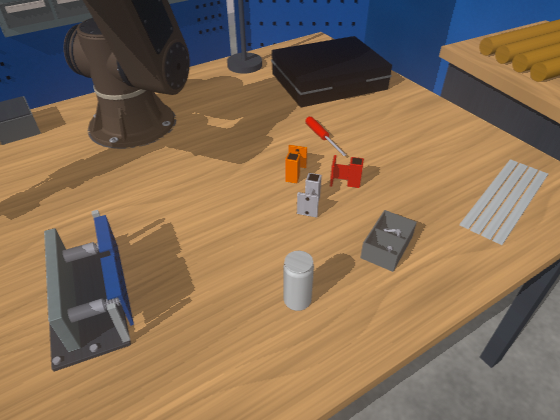

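View pics/top0.png

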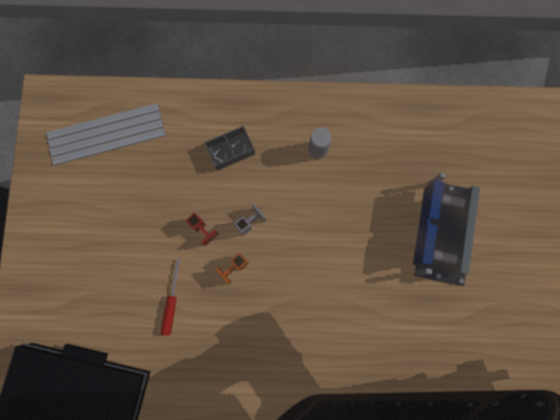

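Scene shows three bracket shapes: orange at (296,164), red at (348,172), grey steel at (311,195). In the top view they are at (233,268), (201,227) and (248,221). The unpainted grey one fits "steel"; I'll confirm it in a crop and look at the rig.

```bash
cat > h.py <<'E'
from plant import readout, vision, r, spotter
import cv2, numpy as np
from scipy.spatial.transform import Rotation as Ro
def cam(c):
    K=np.array([[c["fx"],0,c["cx"]],[0,c["fy"],c["cy"]],[0,0,1]]); R=cv2.Rodrigues(c["rvec"])[0]; return K,R,np.array(c["tvec"])
def bp(c,uv,z):
    K,R,t=cam(c); C=-R.T@t; d=R.T@np.linalg.solve(K,[uv[0],uv[1],1.]); return C+d*(z-C[2])/d[2]
def proj(c,P):
    K,R,t=cam(c); return cv2.projectPoints(np.array(P,float).reshape(-1,1,3),R if 0 else c["rvec"],t,K,None)[0].reshape(-1,2)
def crop(c,u0,v0,u1,v1,s,name):
    cv2.imwrite(name,cv2.resize(c["img"][v0:v1,u0:u1,::-1],None,fx=s,fy=s,interpolation=cv2.INTER_CUBIC))
E
python3 - <<'E'
from h import *
s=vision.capture("scene"); t=vision.capture("top")
a=cv2.resize(s["img"][135:225,270:380,::-1],(390,320),interpolation=cv2.INTER_CUBIC)
b=cv2.resize(t["img"][195:285,180:290,::-1],(390,320),interpolation=cv2.INTER_CUBIC)
cv2.imwrite("pics/cb.png",np.hstack([a,b]))
a=cv2.resize(s["img"][200:370,30:140,::-1],(380,587),interpolation=cv2.INTER_CUBIC)
b=cv2.resize(t["img"][165:295,400:490,::-1],(400,578),interpolation=cv2.INTER_CUBIC)
b=cv2.copyMakeBorder(b,0,9,0,0,0)
cv2.imwrite("pics/cr.png",np.hstack([a,b]))
for n,uv in [("steel",(248,221)),("red",(201,227)),("or",(233,268)),("panel",(432,225)),("can",(320,142)),("drawer",(231,147)),("sd",(170,300))]: print(n,bp(t,uv,0.03 if n!="panel" else .1))
E
```

```text
steel [0.55587004 0.22454106 0.03      ]
red [0.53773378 0.34118625 0.03      ]
or [0.43823277 0.25703242 0.03      ]
panel [ 0.5473107  -0.21326207  0.1       ]
can [0.76616706 0.04683516 0.03      ]
drawer [0.74682082 0.27541078 0.03      ]
sd [0.35713759 0.40673047 0.03      ]
```

View pics/cb.png

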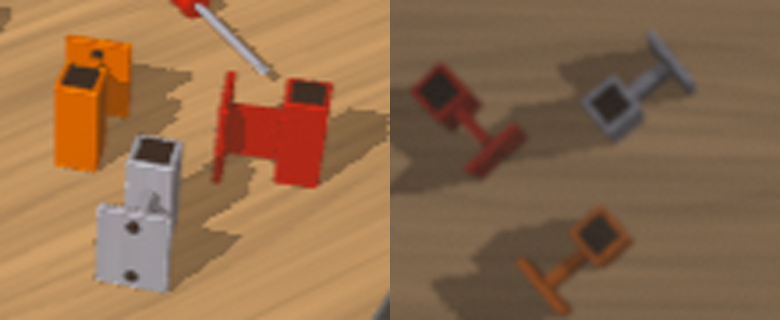

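View pics/cr.png

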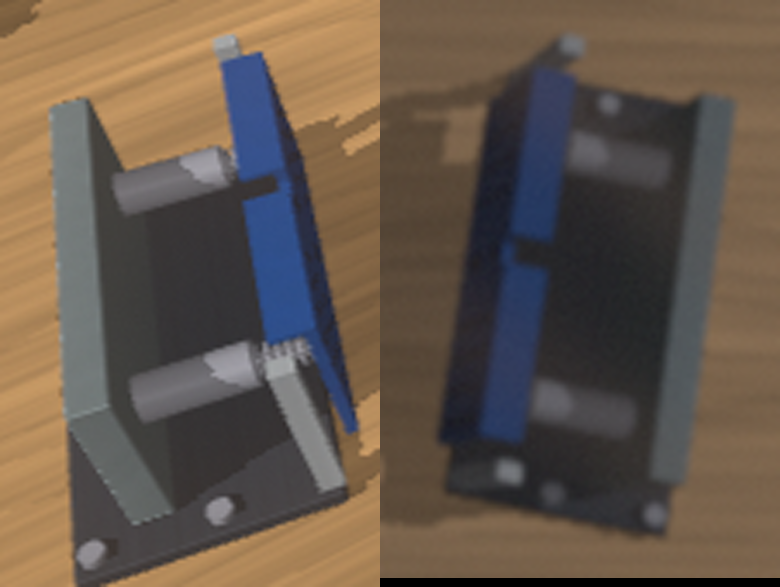

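Crop confirms: the unpainted grey bracket (scene crop (140,215); top (248,221)) is the steel one; red and orange are painted look-alikes. The panel front faces world +y. Next I'll fit model silhouettes.

```bash
cat >> h.py <<'E'
def box(x0,x1,y0,y1,z0,z1): return np.array([[x,y,z] for x in(x0,x1) for y in(y0,y1) for z in(z0,z1)])
BR=[box(-.015,.015,-.015,.015,0,.066),box(.015,.049,-.004,.004,.012,.048),box(.049,.055,-.023,.023,0,.060)]
RIG=[box(0,.002,-.1,.1,.02,.105),box(0,.022,-.1,.1,.103,.105),box(.013,.138,-.13,.13,0,.01),box(.09,.11,-.1,.1,0,.102)]
def xf(P,p): 
    c,s=np.cos(p[2]),np.sin(p[2]); return np.c_[c*P[:,0]-s*P[:,1]+p[0],s*P[:,0]+c*P[:,1]+p[1],P[:,2]]
def mask(c,parts,p,S=4):
    m=np.zeros((420*S,560*S),np.uint8)
    for b in parts:
        q=(proj(c,xf(b,p))+.5)*S
        cv2.fillConvexPoly(m,cv2.convexHull(np.round(q).astype(np.int32)),255)
    return cv2.resize(m,(560,420),interpolation=cv2.INTER_AREA)/255.
E
python3 - <<'E'
from h import *
from scipy.optimize import minimize
s=vision.capture("scene"); S=spotter.silhouettes("scene","bracket")
t=vision.capture("top"); T=spotter.silhouettes("top","bracket")
for n,L in(("s",S),("t",T)): print(n,[(d["uv"],d["conf"],int(d["region"].sum())) for d in L])
rs=min(S,key=lambda d:np.hypot(d["uv"][0]-308,d["uv"][1]-195)); rt=min(T,key=lambda d:np.hypot(d["uv"][0]-248,d["uv"][1]-221))
obs=[(s,rs["region"].astype(float)),(t,rt["region"].astype(float))]
for name,ob in(("both",obs),("scene",obs[:1]),("top",obs[1:])):
    best=None
    for yaw0 in np.radians([-75,-45,-20]):
      f=lambda p:sum(np.abs(mask(c,BR,[p[0],p[1],p[2]])-m).sum() for c,m in ob)
      x0=[.545,.235,yaw0]
      o=minimize(f,x0,method="Nelder-Mead",options=dict(initial_simplex=np.array([x0]+[np.array(x0)+d for d in([.015,0,0],[0,.015,0],[0,0,.3])]),xatol=1e-4,fatol=.1))
      if best is None or o.fun<best.fun: best=o
    print(name,best.x,np.degrees(best.x[2]),best.fun)
    if name=="both": pb=best.x
out=[]
for c,(u,v) in((s,(308,195)),(t,(248,221))):
    im=c["img"][:,:,::-1].copy(); k=8
    cr=cv2.resize(im[v-35:v+35,u-25:u+25],None,fx=k,fy=k,interpolation=cv2.INTER_CUBIC)
    for b in BR:
        q=(proj(c,xf(b,pb))+.5-[u-25,v-35])*k
        for i in range(8):
            for j in(1,2,4):
                if not i&j: cv2.line(cr,tuple(int(a) for a in q[i]),tuple(int(a) for a in q[i|j]),(0,255,0),1)
    out.append(cr)
cv2.imwrite("pics/fitb.png",np.hstack(out))
E
```

```text
s [([308.6, 196.6], 0.81, 759), ([294.1, 161.2], 0.65, 659), ([350.4, 168.9], 0.57, 651), ([87.5, 298.6], 0.46, 9756)]
t [([245.0, 221.9], 0.7, 314), ([204.5, 228.9], 0.7, 420), ([233.5, 268.5], 0.64, 269)]
both [ 0.54311502  0.23634744 -0.8441097 ] -48.36392334354227 132.16862745098038
scene [ 0.5450079   0.23490392 -0.82961851] -47.53363928713537 66.36470588235294
top [ 0.54281509  0.23660874 -0.8597963 ] -49.262699043206624 50.23137254901961
```

View pics/fitb.png

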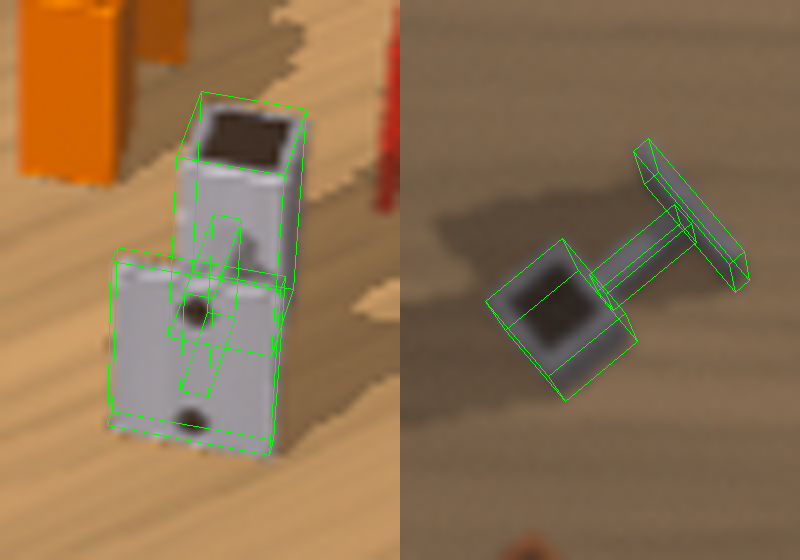

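The fit matches in both views: post at about (0.544, 0.236), bracket yaw about -48.4°. Next, the same fit for the rig, plus a check of the wrist camera.

```bash
cat > rigfit.py <<'E'
from h import *
from scipy.optimize import least_squares
s=vision.capture("scene"); t=vision.capture("top"); w=vision.capture("wrist")
print(np.round(w["tool_from_camera"],3),w["fx"],w["cx"],w["cy"])
cv2.imwrite("pics/w0.png",w["img"][:,:,::-1])
# picked points: top crop (400,165)+(x-380)/4.444 ; scene crop (30,200)+ /3.454
tp=lambda x,y:(400+(x-380)/4.444-.5,165+y/4.446-.5); sp=lambda x,y:(30+x/3.4545-.5,200+y/3.453-.5)
obs=[(t,tp(535,68),(0,.1,.105)),(t,tp(482,437),(0,-.1,.105)),(t,tp(576,78),(.022,.1,.105)),(t,tp(523,443),(.022,-.1,.105)),
 (t,tp(735,98),(.11,.1,.102)),(t,tp(684,487),(.11,-.1,.102)),
 (s,sp(263,55),(0,-.1,.105)),(s,sp(221,62),(.022,-.1,.105)),(s,sp(314,333),(0,.1,.105)),(s,sp(50,108),(.11,-.1,.102)),(s,sp(68,415),(.11,.1,.102))]
def f(p): return np.concatenate([(proj(c,xf(np.array([q],float),p))[0]-uv) for c,uv,q in obs])
for sel in("both",):
  o=least_squares(f,[.54,-.2,np.radians(-97)],loss="soft_l1"); print(o.x,np.degrees(o.x[2])); print(np.round(f(o.x).reshape(-1,2),1))
p=o.x; out=[]
for c,(u0,v0,u1,v1),k in((s,(30,200,140,370),3.45),(t,(400,165,490,295),4.45)):
    cr=cv2.resize(c["img"][v0:v1,u0:u1,::-1],None,fx=k,fy=k,interpolation=cv2.INTER_CUBIC)
    for b in RIG:
        q=(proj(c,xf(b,p))+.5-[u0,v0])*k
        for i in range(8):
            for j in(1,2,4):
                if not i&j: cv2.line(cr,tuple(int(a) for a in q[i]),tuple(int(a) for a in q[i|j]),(0,255,0),1)
    out.append(cr[:575])
h=min(o.shape[0] for o in out)
cv2.imwrite("pics/fitr.png",np.hstack([o[:h] for o in out]))
E
python3 rigfit.py
```

```text
[[ 1.    -0.     0.     0.   ]
 [-0.    -0.307  0.952 -0.141]
 [-0.    -0.952 -0.307  0.084]
 [ 0.     0.     0.     1.   ]] 377.6215107875939 279.81217125826413 209.91409143571843
[ 0.55874685 -0.20367256 -1.7441337 ] -99.93149971895551
[[ 0.2 -0.8]
 [-0.3 -1. ]
 [ 0.1 -1.2]
 [-0.1 -0.5]
 [ 0.5  1.7]
 [ 1.  -2.7]
 [-0.1 -1.7]
 [-0.1 -0.6]
 [ 1.1 -2.5]
 [-0.3  0.5]
 [-1.1 -1.8]]
```

View pics/fitr.png

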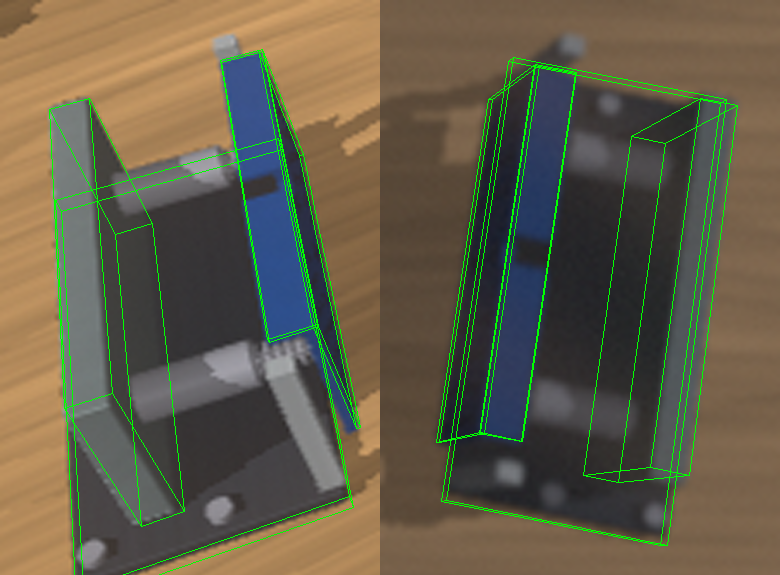

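View pics/w0.png

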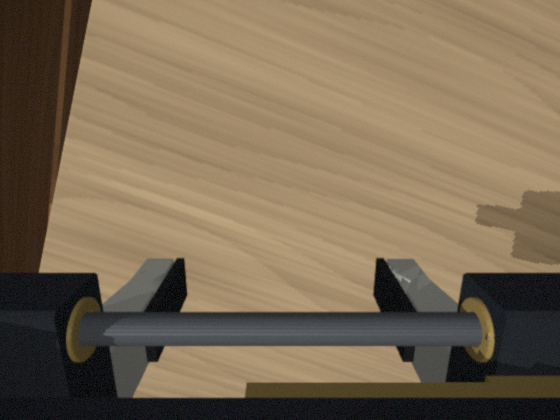

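The rig fits in both views to about 2 px (rig at about (0.559, -0.204), yaw about -99.9°). The wrist picture shows only bare bench and the fingers in rows above 260. On the way to the bracket I'll stop over the rig for a closer wrist view of the panel's top edge and notch.

```bash
cat > plan.py <<'E'
from h import *
import sys,json
def plan(target,yaw,vmax=.04,wmax=6.,start=None,roll=-90,n=None):
    st=readout.get_state(); p=np.array(st["tcp_pos"]); R=Ro.from_euler("xyz",st["eef_rot"],degrees=True)
    if start is not None: p=np.array(start[0]);R=start[1]
    Rt=Ro.from_euler("xyz",[-90,0,yaw],degrees=True)
    tot=(R.inv()*Rt).as_rotvec(); 
    N=n or int(np.ceil(max(np.linalg.norm(target-p)/vmax,np.degrees(np.linalg.norm(tot))/wmax,1)))
    rows=[]
    for i in range(N):
        dr=(R.inv()*Rt).as_rotvec()/(N-i); dp=R.inv().apply((np.array(target)-p)/(N-i))
        row=np.r_[np.round(dp,4),np.round(dr,4)]; rows.append(row.tolist())
        p=p+R.apply(row[:3]); R=R*Ro.from_rotvec(row[3:])
    print(N,json.dumps(rows).replace(" ","").replace("-0.0,","0,").replace("0.0,","0,").replace("0.0]","0]")); print(p,R.as_euler("xyz",degrees=True))
    return p,R
E
python3 -c "
from plan import *
plan([.574,-.115,.30],170)"
```

```text
16 [[0.0229,-0.0035,-0.0311,0,-0.065,0],[0.0209,-0.0035,-0.0325,0,-0.065,0],[0.0187,-0.0035,-0.0338,0,-0.065,0],[0.0165,-0.0035,-0.035,0,-0.065,0],[0.0141,-0.0035,-0.036,0,-0.065,0],[0.0118,-0.0035,-0.0368,0,-0.065,0],[0.0094,-0.0035,-0.0375,0,-0.0649,0],[0.0069,-0.0035,-0.038,0,-0.065,0],[0.0044,-0.0036,-0.0384,0,-0.0649,0],[0.0019,-0.0035,-0.0386,0,-0.065,0],[-0.0006,-0.0036,-0.0386,0,-0.0649,0],[-0.0031,-0.0035,-0.0385,0,-0.065,0],[-0.0055,-0.0036,-0.0382,0,-0.0649,0],[-0.008,-0.0035,-0.0378,0,-0.065,0],[-0.0105,-0.0036,-0.0372,0,-0.0649,0],[-0.0128,-0.0035,-0.0364,0.0001,-0.065,0]]
[ 0.57395451 -0.11503276  0.29997172] [-8.99975386e+01 -2.12919135e-03  1.70000326e+02]
```

Request:
servo_tool --steps '[[[0.0229,-0.0035,-0.0311,0,-0.065,0],[0.0209,-0.0035,-0.0325,0,-0.065,0],[0.0187,-0.0035,-0.0338,0,-0.065,0],[0.0165,-0.0035,-0.035,0,-0.065,0],[0.0141,-0.0035,-0.036,0,-0.065,0],[0.0118,-0.0035,-0.0368,0,-0.065,0],[0.0094,-0.0035,-0.0375,0,-0.065,0],[0.0069,-0.0035,-0.038,0,-0.065,0],[0.0044,-0.0035,-0.0384,0,-0.065,0],[0.0019,-0.0035,-0.0386,0,-0.065,0],[-0.0006,-0.0035,-0.0386,0,-0.065,0],[-0.0031,-0.0035,-0.0385,0,-0.065,0],[-0.0055,-0.0035,-0.0382,0,-0.065,0],[-0.008,-0.0035,-0.0378,0,-0.065,0],[-0.0105,-0.0035,-0.0372,0,-0.065,0],[-0.0128,-0.0035,-0.0364,0,-0.065,0],[0,0,0,0,0,0],[0,0,0,0,0,0]]]'

```text
time_s: 2.95
tcp_pos: [0.5742, -0.1141, 0.2993]
eef_rot: [-90.0, -0.0, 170.1]
contact_force: [-0.2, -1.0, -0.4]
gripper_width: 0.0878
```

```bash
python3 - <<'E'
from h import *
st=readout.get_state(); w=vision.capture("wrist"); cv2.imwrite("pics/w1.png",w["img"][:,:,::-1])
np.savez("w1.npz",img=w["img"],T=w["tool_from_camera"],p=st["tcp_pos"],e=st["eef_rot"],K=[w["fx"],w["fy"],w["cx"],w["cy"]])
print(st["tcp_pos"],st["eef_rot"])
E
```

```text
[ 0.57417216 -0.11411315  0.29933899] [-8.99942783e+01 -2.32247643e-02  1.70112607e+02]
```

View pics/w1.png

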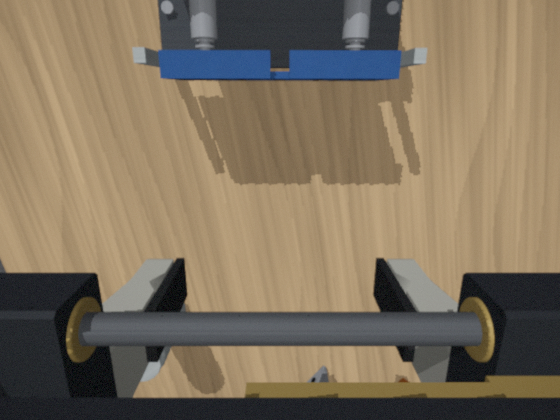

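The wrist view shows the panel's folded top (u 160 to 400, rows 50 to 79), the notch at about (280,73) and the index posts at (147,55) and (414,55). I'll zoom in and fit.

```bash
python3 - <<'E'
import cv2,numpy as np
im=np.load("w1.npz")["img"][:,:,::-1]
k=6
a=cv2.resize(im[30:100,130:260],None,fx=k,fy=k,interpolation=cv2.INTER_CUBIC)
b=cv2.resize(im[30:100,300:430],None,fx=k,fy=k,interpolation=cv2.INTER_CUBIC)
for x in (a,b):
    x[:]=np.clip(x.astype(float)*1.5,0,255)
cv2.imwrite("pics/w1a.png",np.vstack([a,b])[:600*2]); print(a.shape)
g=im.astype(int)
print("col190",[(v,*g[v,190]) for v in range(44,86,1)])
print("row62", [(u,*g[62,u]) for u in range(262,300,2)])
E
```

```text
(420, 780, 3)
col190 [(44, np.int64(77), np.int64(71), np.int64(69)), (45, np.int64(73), np.int64(69), np.int64(64)), (46, np.int64(80), np.int64(74), np.int64(71)), (47, np.int64(77), np.int64(72), np.int64(69)), (48, np.int64(79), np.int64(74), np.int64(67)), (49, np.int64(97), np.int64(72), np.int64(59)), (50, np.int64(126), np.int64(79), np.int64(48)), (51, np.int64(140), np.int64(85), np.int64(50)), (52, np.int64(143), np.int64(89), np.int64(49)), (53, np.int64(139), np.int64(82), np.int64(44)), (54, np.int64(143), np.int64(87), np.int64(47)), (55, np.int64(143), np.int64(89), np.int64(50)), (56, np.int64(143), np.int64(89), np.int64(54)), (57, np.int64(143), np.int64(88), np.int64(51)), (58, np.int64(140), np.int64(84), np.int64(47)), (59, np.int64(139), np.int64(85), np.int64(49)), (60, np.int64(140), np.int64(87), np.int64(48)), (61, np.int64(139), np.int64(84), np.int64(47)), (62, np.int64(140), np.int64(85), np.int64(47)), (63, np.int64(140), np.int64(84), np.int64(47)), (64, np.int64(141), np.int64(89), np.int64(53)), (65, np.int64(140), np.int64(84), np.int64(44)), (66, n
[... 1231 characters left out ...]
t64(50)), (272, np.int64(57), np.int64(55), np.int64(51)), (274, np.int64(60), np.int64(57), np.int64(49)), (276, np.int64(56), np.int64(51), np.int64(49)), (278, np.int64(60), np.int64(58), np.int64(51)), (280, np.int64(57), np.int64(50), np.int64(48)), (282, np.int64(56), np.int64(52), np.int64(50)), (284, np.int64(57), np.int64(54), np.int64(51)), (286, np.int64(57), np.int64(52), np.int64(51)), (288, np.int64(64), np.int64(54), np.int64(49)), (290, np.int64(135), np.int64(85), np.int64(51)), (292, np.int64(143), np.int64(88), np.int64(52)), (294, np.int64(143), np.int64(87), np.int64(51)), (296, np.int64(144), np.int64(89), np.int64(51)), (298, np.int64(145), np.int64(89), np.int64(53))]
```

View pics/w1a.png

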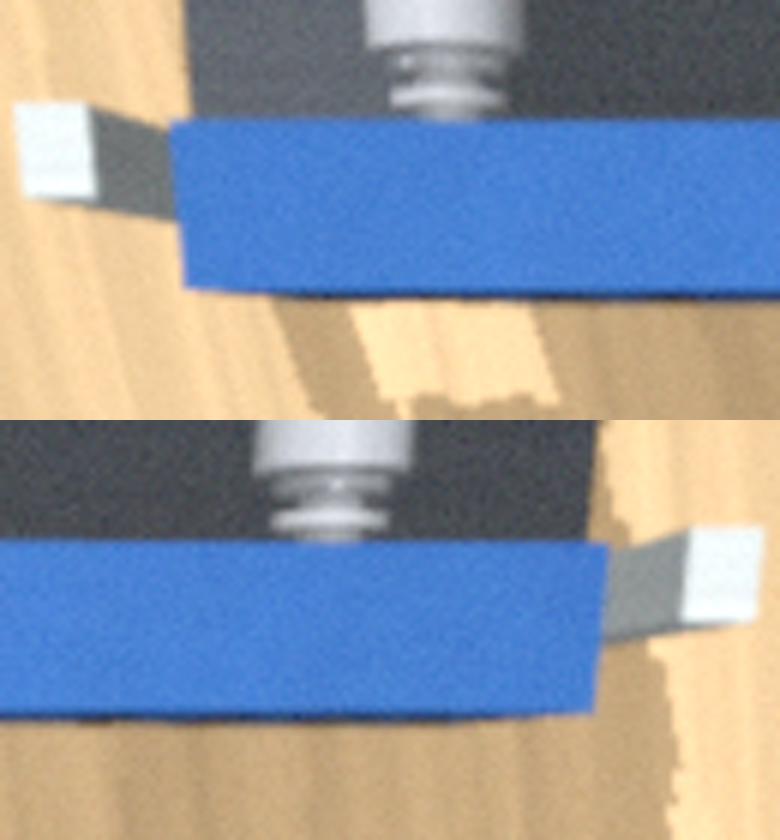

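```bash
cat > rw.py <<'E'
from h import *
from scipy.optimize import least_squares
def wcam(T,p,e,K):
    Rt=Ro.from_euler("xyz",e,degrees=True).as_matrix(); W=np.eye(4); W[:3,:3]=Rt; W[:3,3]=p
    C=np.linalg.inv(W@T); return dict(fx=K[0],fy=K[1],cx=K[2],cy=K[3],rvec=cv2.Rodrigues(C[:3,:3])[0],tvec=C[:3,3])
E
python3 - <<'E'
from rw import *
d=np.load("w1.npz"); c=wcam(d["T"],d["p"],d["e"],d["K"])
obs=[((158,50.2),(.022,-.1,.105)),((161,78),(0,-.1,.105)),((401.3,50.5),(.022,.1,.105)),((399,79),(0,.1,.105)),
 ((133.7,63),(.012,-.121,.105)),((146.3,62.7),(.012,-.111,.105)),((413.7,63.5),(.012,.111,.105)),((426,63.5),(.012,.121,.105))]
f0=lambda p,sg:np.concatenate([proj(c,xf(np.array([[q[0],sg*q[1],q[2]]]),p))[0]-(np.array(uv)-.5) for uv,q in obs])
for sg in(1,-1):
    o=least_squares(f0,[.5587,-.2037,-1.744],args=(sg,),loss="soft_l1"); print(sg,o.x,np.degrees(o.x[2]),o.cost)
    if sg==-1 or o.cost<50: print(np.round(o.fun.reshape(-1,2),1))
    print(proj(c,xf(np.array([[.011,-.008,.105],[.011,.008,.105]]),o.x)), proj(c,xf(np.array([[0,0,.1]]),o.x)))
E
```

```text
1 [ 0.38599349 -0.17401738 -1.74238139] -99.83110003442262 2073.7672827326915
[[499.81367758  64.12259355]
 [480.55751461  64.14447644]] [[484.88221773  78.3009824 ]]
-1 [ 0.55852558 -0.20419479 -1.74566578] -100.01928161976696 0.35481873380665596
[[ 0.2 -0.3]
 [-0.3  0.3]
 [ 0.3 -0. ]
 [-0.  -0.2]
 [ 0.3 -0.1]
 [-0.2  0.2]
 [-0.1  0. ]
 [-0.3  0.1]]
[[289.05428715  64.04128347]
 [269.79123447  63.99545788]] [[279.40194282  78.19303803]]
```

The wrist fit is excellent (residuals of 0.3 px or less): rig at (0.5585, -0.2042), yaw -100.0°, within 1 mm of the other two cameras. Next, a view pose over the bracket.

```bash
python3 -c "
from plan import *
plan([.504,.281,.25],-138.4)"
```

```text
11 [[0.0125,0.0045,-0.0343,0,-0.0818,0],[0.0096,0.0045,-0.0353,0,-0.0818,0],[0.0067,0.0045,-0.0359,0,-0.0818,0],[0.0037,0.0045,-0.0363,0,-0.0818,0.0001],[0.0008,0.0045,-0.0365,0,-0.0818,0],[-0.0022,0.0045,-0.0365,0,-0.0818,0.0001],[-0.0052,0.0045,-0.0362,0,-0.0818,0],[-0.0082,0.0045,-0.0356,0,-0.0818,0.0001],[-0.011,0.0045,-0.0348,0,-0.0818,0],[-0.0138,0.0045,-0.0338,0.0001,-0.0818,0],[-0.0166,0.0044,-0.0326,0,-0.0818,0.0001]]
[0.50402066 0.28096547 0.25000853] [-9.00017907e+01  3.52555486e-04 -1.38398718e+02]
```

Request:
servo_tool --steps '[[[0.0125,0.0045,-0.0343,0,-0.0818,0],[0.0096,0.0045,-0.0353,0,-0.0818,0],[0.0067,0.0045,-0.0359,0,-0.0818,0],[0.0037,0.0045,-0.0363,0,-0.0818,0],[0.0008,0.0045,-0.0365,0,-0.0818,0],[-0.0022,0.0045,-0.0365,0,-0.0818,0],[-0.0052,0.0045,-0.0362,0,-0.0818,0],[-0.0082,0.0045,-0.0356,0,-0.0818,0],[-0.011,0.0045,-0.0348,0,-0.0818,0],[-0.0138,0.0045,-0.0338,0,-0.0818,0],[-0.0166,0.0044,-0.0326,0,-0.0818,0],[0,0,0,0,0,0],[0,0,0,0,0,0]]]'

```text
time_s: 4.3
tcp_pos: [0.5042, 0.2804, 0.25]
eef_rot: [-90.0, -0.0, -138.4]
contact_force: [0.7, -0.4, 0.2]
gripper_width: 0.0879
```

```bash
python3 - <<'E'
from rw import *
st=readout.get_state(); w=vision.capture("wrist"); cv2.imwrite("pics/w2.png",w["img"][:,:,::-1])
K=[w["fx"],w["fy"],w["cx"],w["cy"]]
np.savez("w2.npz",img=w["img"],T=w["tool_from_camera"],p=st["tcp_pos"],e=st["eef_rot"],K=K)
c=wcam(w["tool_from_camera"],st["tcp_pos"],st["eef_rot"],K)
print(st["tcp_pos"],st["eef_rot"])
L=spotter.silhouettes("wrist","bracket"); print([(d["uv"],d["conf"],int(d["region"].sum())) for d in L])
pb=[.5435,.236,np.radians(-48.4)]
u0,v0,k=180,40,4
cr=cv2.resize(w["img"][v0:v0+150,u0:u0+200,::-1],None,fx=k,fy=k,interpolation=cv2.INTER_CUBIC)
for b in BR:
        q=(proj(c,xf(b,pb))+.5-[u0,v0])*k
        for i in range(8):
            for j in(1,2,4):
                if not i&j: cv2.line(cr,tuple(int(a) for a in q[i]),tuple(int(a) for a in q[i|j]),(0,255,0),1)
cv2.imwrite("pics/w2f.png",cr)
E
```

```text
[0.50418692 0.28038719 0.24998619] [-8.99913816e+01 -3.50341356e-02 -1.38443229e+02]
[([206.3, 203.1], 0.79, 2880), ([279.9, 100.8], 0.77, 2479), ([342.6, 198.7], 0.73, 3211), ([68.3, 27.8], 0.32, 6410)]
```

View pics/w2.png

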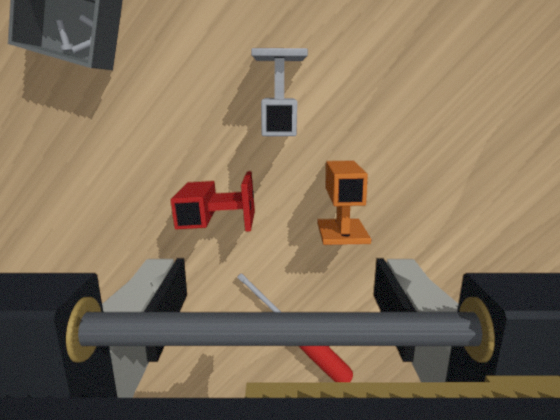

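View pics/w2f.png

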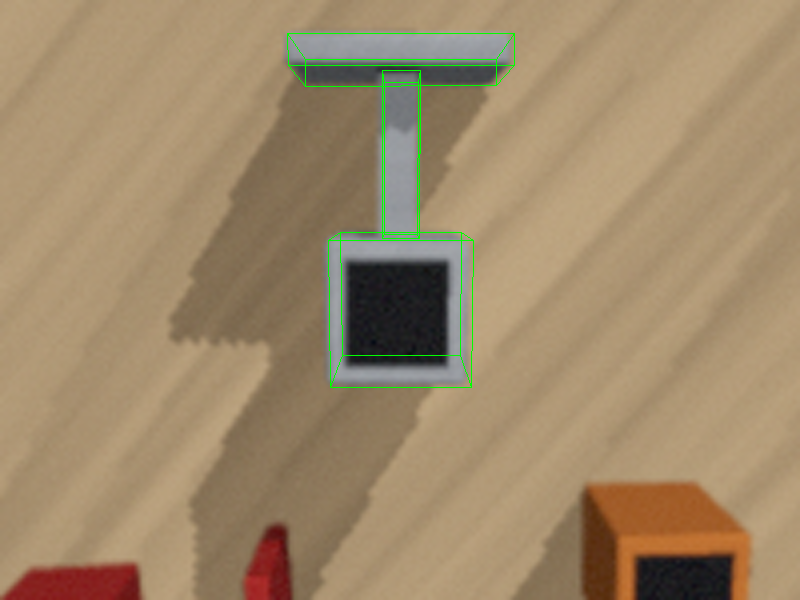

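The overlay on the wrist picture matches within about 0.5 mm (post top at (280,118), plate at (280,52)). The pose is confirmed as (0.5435, 0.236), yaw -48.4°. Approaching now.

```bash
python3 -c "
from plan import *
a=plan([.5435,.236,.12],-138.4,wmax=5,n=5)
plan([.5435,.236,.034],-138.4,start=a,n=5)"
```

```text
5 [[-0.0001,0.0261,0.0117,0,-0.0004,-0],[0,0.0261,0.0117,0,-0.0004,-0],[-0.0001,0.0261,0.0117,0,-0.0005,-0],[0,0.026,0.0117,0,-0.0004,-0],[-0.0001,0.0261,0.0117,0,-0.0005,-0.0001]]
[0.54353054 0.236012   0.11998968] [-8.99974240e+01 -2.02700461e-03 -1.38398213e+02]
5 [[0,0.0172,0,0,0,0],[0,0.0172,0,0,0,0],[0,0.0172,0,0,0,0],[0,0.0172,0,0,0,0],[0,0.0172,0,0,0,0]]
[0.54353083 0.23600709 0.03398968] [-8.99974240e+01 -2.02700461e-03 -1.38398213e+02]
```

Request:
servo_tool --steps '[[[0,0.026,0.0117,0,0,0],[0,0.026,0.0117,0,0,0],[0,0.026,0.0117,0,0,0],[0,0.026,0.0117,0,0,0],[0,0.026,0.0117,0,0,0],[0,0.0172,0,0,0,0],[0,0.0172,0,0,0,0],[0,0.0172,0,0,0,0],[0,0.0172,0,0,0,0],[0,0.0172,0,0,0,0],[0,0,0,0,0,0],[0,0,0,0,0,0],[0,0,0,0,0,0]]]'

```text
time_s: 5.7
tcp_pos: [0.5439, 0.237, 0.0354]
eef_rot: [-90.0, 0.1, -138.5]
contact_force: [0.7, 0.2, 0.1]
gripper_width: 0.0874
```

```bash
python3 - <<'E'
from rw import *
st=readout.get_state(); w=vision.capture("wrist"); cv2.imwrite("pics/w3.png",w["img"][:,:,::-1])
print(st["tcp_pos"],st["eef_rot"],st["contact_force"])
E
```

```text
[0.54394724 0.23697903 0.03540623] [-8.99877680e+01  1.02104811e-01 -1.38455065e+02] [0.71997473 0.19078137 0.11304612]
```

View pics/w3.png

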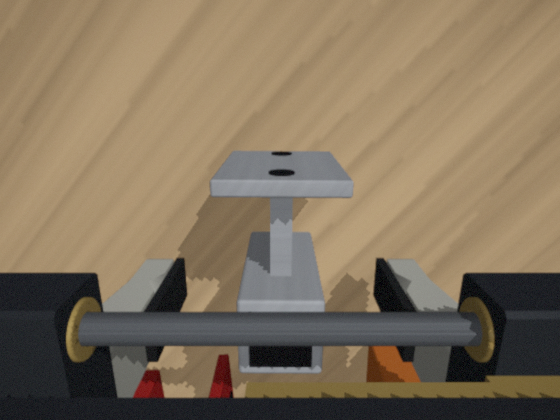

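The post (u 240 to 322) sits centred between the fingers (u 185 to 377). Closing on it.

Request:
servo_tool --steps '[[[0,0,0,0,0,0],[0,0,0,0,0,0],[0,0,0,0,0,0],[0,0,0,0,0,0],[0,0,0,0,0,0],[0,0,0,0,0,0],[0,0,0,0,0,0],[0,0,0,0,0,0],[0,0,0,0,0,0],[0,0,0,0,0,0]]]' --jaw 255 --grip_force 50

```text
time_s: 6.75
tcp_pos: [0.5431, 0.2371, 0.0341]
eef_rot: [-90.0, 0.0, -138.4]
contact_force: [-0.0, 0.2, -1.5]
gripper_width: 0.0296
```

```bash
python3 -c "
from plan import *
R0=Ro.from_euler('xyz',[-90,0,-138.4],degrees=True)
plan([.579,-.086,.16],169.98,start=([.5435,.2365,.16],R0),n=13)"
```

```text
13 [[0.0144,0,0.0204,0,0.0693,-0],[0.013,0,0.0213,0,0.0693,-0],[0.0115,0,0.0222,0,0.0693,-0],[0.0099,0,0.0229,0,0.0693,-0],[0.0083,0,0.0235,0,0.0693,-0],[0.0067,0,0.0241,0,0.0693,-0],[0.005,0,0.0244,0,0.0693,-0],[0.0033,0,0.0247,0,0.0693,-0],[0.0015,0,0.0249,0,0.0693,-0],[-0.0002,0,0.025,0,0.0693,-0],[-0.0019,0,0.0249,0,0.0693,-0],[-0.0036,0,0.0247,0,0.0693,-0],[-0.0054,0,0.0243,0,0.0693,-0]]
[ 0.57902529 -0.08595817  0.16      ] [-90.           0.         169.98223224]
```

Request:
servo_tool --steps '[[[0,-0.01,0,0,0,0],[0,-0.022,0,0,0,0],[0,-0.032,0,0,0,0],[0,-0.032,0,0,0,0],[0,-0.022,0,0,0,0],[0,-0.008,0,0,0,0],[0,0,0,0,0,0],[0,0,0,0,0,0]]]'

```text
time_s: 7.55
tcp_pos: [0.5424, 0.2366, 0.159]
eef_rot: [-90.0, -0.1, -138.4]
contact_force: [0.4, 0.2, -2.8]
gripper_width: 0.0297
```

```bash
python3 - <<'E'
from rw import *
st=readout.get_state(); w=vision.capture("wrist"); cv2.imwrite("pics/w4.png",w["img"][:,:,::-1])
K=[w["fx"],w["fy"],w["cx"],w["cy"]]
np.savez("w4.npz",img=w["img"],T=w["tool_from_camera"],p=st["tcp_pos"],e=st["eef_rot"],K=K)
print(st["tcp_pos"],st["eef_rot"],st["contact_force"],st["moment"])
E
```

```text
[0.54235473 0.23658215 0.15901426] [-9.00320950e+01 -9.67117370e-02 -1.38438873e+02] [ 0.36304707  0.24616182 -2.84456996] [-0.09005947  0.24952667  0.01242926]
```

View pics/w4.png

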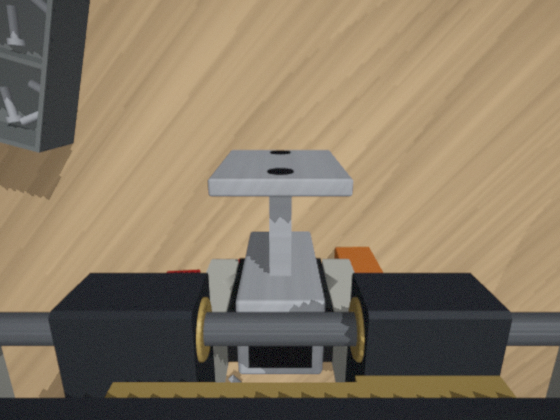

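The bracket is held upright with its weight on the wrist (2.8 N, about 0.29 kg). Carrying it to the standoff.

Request:
servo_tool --steps '[[[0.0144,0,0.0204,0,0.0693,0],[0.013,0,0.0213,0,0.0693,0],[0.0115,0,0.0222,0,0.0693,0],[0.0099,0,0.0229,0,0.0693,0],[0.0083,0,0.0235,0,0.0693,0],[0.0067,0,0.0241,0,0.0693,0],[0.005,0,0.0244,0,0.0693,0],[0.0033,0,0.0247,0,0.0693,0],[0.0015,0,0.0249,0,0.0693,0],[-0.0002,0,0.025,0,0.0693,0],[-0.0019,0,0.0249,0,0.0693,0],[-0.0036,0,0.0247,0,0.0693,0],[-0.0054,0,0.0243,0,0.0693,0],[0,0,0,0,0,0],[0,0,0,0,0,0]]]'

```text
time_s: 9.1
tcp_pos: [0.5778, -0.0859, 0.1586]
eef_rot: [-90.0, -0.1, 169.9]
contact_force: [0.0, 0.3, -2.3]
gripper_width: 0.0295
```

```bash
python3 -c "
from plan import *
print(readout.get_state()['tcp_pos'],readout.get_state()['eef_rot'])
plan([.5733,-.1205,.069],169.98,n=6)"
```

```text
[ 0.57783393 -0.08594084  0.15864643] [-8.99632806e+01 -1.42914135e-01  1.69922419e+02]
6 [[-0.0003,0.0149,0.0058,-0.0001,-0.0002,0.0004],[-0.0003,0.015,0.0058,-0.0001,-0.0002,0.0004],[-0.0003,0.0149,0.0058,-0.0001,-0.0002,0.0004],[-0.0003,0.015,0.0058,-0.0001,-0.0001,0.0004],[-0.0003,0.0149,0.0058,-0.0001,-0.0002,0.0004],[-0.0002,0.015,0.0058,-0.0001,-0.0001,0.0005]]
[ 0.57329646 -0.12051453  0.06895749] [-8.99977389e+01  3.04105739e-04  1.69979762e+02]
```

Request:
servo_tool --steps '[[[0,0.015,0.0058,0,0,0],[0,0.015,0.0058,0,0,0],[0,0.015,0.0058,0,0,0],[0,0.015,0.0058,0,0,0],[0,0.015,0.0058,0,0,0],[0,0.015,0.0058,0,0,0],[0,0,0,0,0,0],[0,0,0,0,0,0],[0,0,0,0,0,0]]]'

```text
time_s: 10.0
tcp_pos: [0.5732, -0.1191, 0.0709]
eef_rot: [-90.0, 0.1, 170.0]
contact_force: [-0.4, 0.4, -2.8]
gripper_width: 0.0295
```

```bash
cat > shot.py <<'E'
from rw import *
import sys
n=sys.argv[1]
Q=[]
for i in range(1): 
    st=readout.get_state(); w=vision.capture("wrist")
cv2.imwrite(f"pics/{n}.png",w["img"][:,:,::-1])
K=[w["fx"],w["fy"],w["cx"],w["cy"]]
np.savez(f"{n}.npz",img=w["img"],T=w["tool_from_camera"],p=st["tcp_pos"],e=st["eef_rot"],K=K)
s=vision.capture("scene"); t=vision.capture("top")
cv2.imwrite(f"pics/{n}s.png",np.hstack([cv2.resize(s["img"][190:360,30:170,::-1],(400,486),interpolation=cv2.INTER_CUBIC),cv2.resize(t["img"][165:295,370:490,::-1],(400,486),interpolation=cv2.INTER_CUBIC)]))
rig=np.array([.5585,-.2042,np.radians(-100.02)])
P=[readout.get_state()["tcp_pos"]]
c,sn=np.cos(rig[2]),np.sin(rig[2])
d=P[0]-[rig[0],rig[1],0]; print("tcp in rig",c*d[0]+sn*d[1],-sn*d[0]+c*d[1],d[2])
f=st["contact_force"]; print("eef",st["eef_rot"],"F rig",c*f[0]+sn*f[1],-sn*f[0]+c*f[1],f[2],"M",st["moment"],"w",st["gripper_width"],st["time_s"])
E
python3 shot.py w5
```

```text
tcp in rig -0.08614647106862731 -0.00045954500832660373 0.07095773811579961
eef [-9.00059371e+01  5.74698109e-02  1.70031456e+02] F rig -0.3648721012620558 -0.44517800927786877 -2.8476837180119423 M [0.08374946 0.11037091 0.03452673] w 0.029454674178314807 10.0
```

View pics/w5.png

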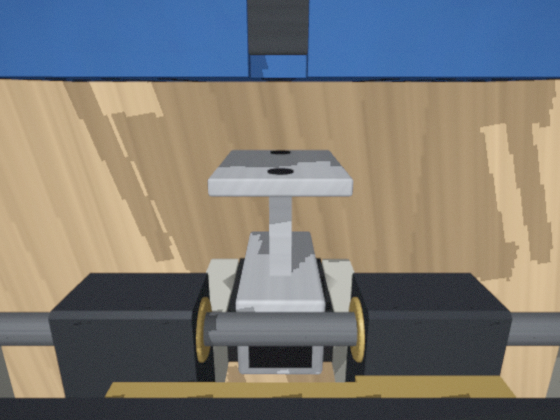

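View pics/w5s.png

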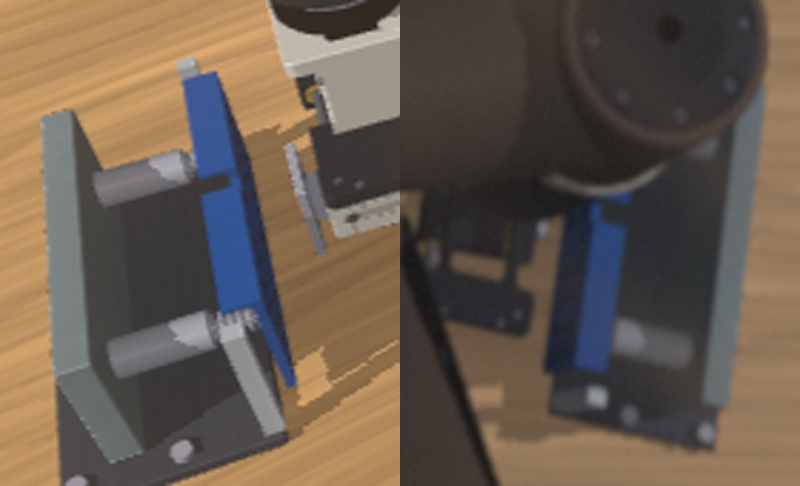

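The wrist view shows the notch at u 247 to 308 (centre about 278), the plate at u 209 to 351 (centre 280), and the panel's front edge level at row 79. I'll average the pose readings and fit both bracket and panel in this picture.

```bash
python3 - <<'E'
from rw import *
Z=[]
for i in range(8):
    vision.capture("wrist"); s=readout.get_state(); Z.append(np.r_[s["tcp_pos"],s["eef_rot"],s["contact_force"]])
Z=np.array(Z); print(Z.mean(0).round(4)); print(Z.std(0).round(4))
im=np.load("w5.npz")["img"][:,:,::-1]
k=5; cv2.imwrite("pics/w5z.png",cv2.resize(im[140:245,200:360],None,fx=k,fy=k,interpolation=cv2.INTER_CUBIC))
k=4; a=im[45:95,0:560]; a=np.hstack([a[:,0:90],a[:,230:330],a[:,470:]])
cv2.imwrite("pics/w5e.png",cv2.resize(a,None,fx=2.8,fy=2.8*2,interpolation=cv2.INTER_CUBIC))
g=im.astype(int)
# front lower dark edge: row where blue->wood
for u in (20,60,120,180,220,340,400,460,500,540):
    col=g[60:100,u,0]-g[60:100,u,2]; 
    print(u,[int(x) for x in col[10:30]])
E
```

```text
[ 5.727000e-01 -1.196000e-01  7.050000e-02 -9.000960e+01  3.100000e-02
  1.699742e+02 -2.484000e-01  5.360000e-02 -2.520300e+00]
[1.000e-04 1.000e-04 2.000e-04 5.900e-03 2.130e-02 9.800e-03 5.950e-01
 4.051e-01 3.639e-01]
20 [106, 104, 106, 105, 103, 102, 80, 51, 48, 6, -44, -59, -60, -59, -59, -61, -59, -60, -60, -61]
60 [106, 107, 108, 109, 106, 104, 87, 55, 37, 28, -10, -57, -60, -61, -62, -61, -62, -62, -59, -62]
120 [104, 106, 106, 105, 108, 104, 91, 61, 35, 29, 35, -17, -56, -61, -62, -61, -62, -61, -61, -62]
180 [106, 109, 108, 109, 108, 106, 89, 62, 53, 32, 26, -5, -41, -55, -54, -57, -54, -56, -54, -55]
220 [109, 109, 111, 111, 109, 106, 90, 59, 54, 53, 43, 3, -38, -52, -52, -53, -53, -53, -52, -51]
340 [110, 112, 110, 110, 112, 109, 91, 63, 57, 58, 43, 0, -43, -55, -56, -56, -57, -56, -56, -56]
400 [112, 108, 110, 110, 108, 105, 91, 62, 48, 50, 49, 9, -44, -54, -55, -55, -55, -53, -54, -55]
460 [107, 107, 111, 108, 108, 105, 91, 65, 54, 54, 36, -2, -43, -53, -56, -56, -57, -54, -56, -54]
500 [103, 106, 108, 106, 103, 105, 89, 61, 31, 21, 2, -34, -51, -55, -57, -53, -54, -56, -55, -55]
540 [103, 104, 105, 106, 107, 105, 88, 62, 56, 23, -35, -52, -53, -54, -55, -54, -53, -53, -54, -56]
```

View pics/w5z.png

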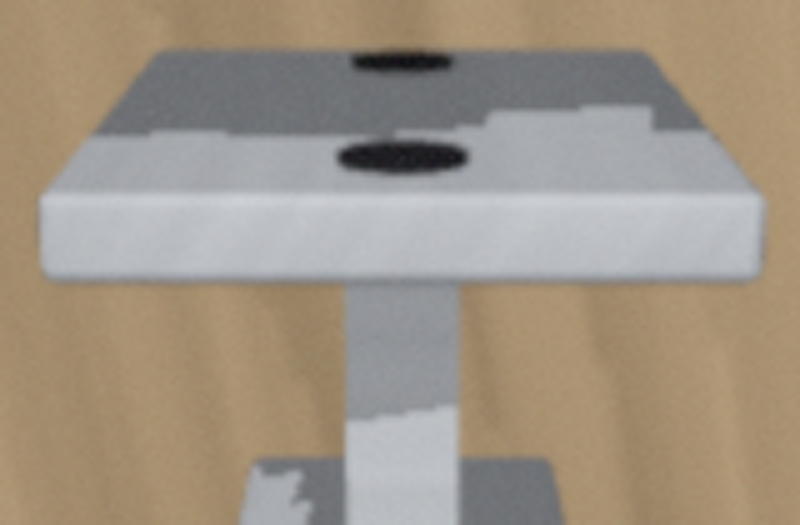

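View pics/w5e.png

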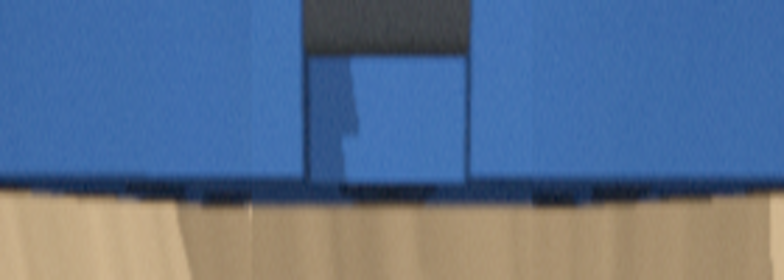

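```bash
cat > brfit.py <<'E'
from rw import *
def fit(n,off,k):
    d=np.load(n); T=d["T"]; K=d["K"]; C=np.linalg.inv(T)
    Km=np.array([[K[0],0,K[2]],[0,K[1],K[3]],[0,0,1]])
    B0=np.array([[0,-1,0],[0,0,-1],[1,0,0]],float) # bracket->tool cols: x->z, y->-x, z->-y
    return T,Km,C,B0
E
python3 - <<'E'
from brfit import *
T,Km,C,B0=fit("w5.npz",0,0)
px=lambda x,y:(200+x/5-.5,140+y/5-.5)
obs=[(px(38,194),(.055,.023,.060)),(px(765,194),(.055,-.023,.060)),(px(160,50),(.055,.023,0)),(px(646,50),(.055,-.023,0)),
 (px(40,280),(.049,.023,.060)),(px(763,280),(.049,-.023,.060)),(px(402,62),(.055,0,.010)),(px(402,156),(.055,0,.050)),
 (px(243,460),(.015,.015,0)),(px(555,460),(.015,-.015,0))]
O=np.array([o[1] for o in obs],float); U=np.array([o[0] for o in obs])
def f(p,O=O,U=U,idx=None):
    R=Ro.from_rotvec(p[3:]).as_matrix()@B0; P=O@R.T+p[:3]
    return (cv2.projectPoints(P,cv2.Rodrigues(C[:3,:3])[0],C[:3,3],Km,None)[0].reshape(-1,2)-U).ravel()
for sgn in(1,):
    x0=np.r_[0,.034,0,0,0,0]
    o=least_squares(f,x0,loss="soft_l1"); print(o.x[:3].round(4),np.degrees(o.x[3:]).round(2),o.cost); print(o.fun.reshape(-1,2).round(1))
    sel=slice(0,8)
    g=lambda p:np.r_[f(np.r_[p[0],p[1],0,p[2],0,0]).reshape(-1,2)[sel].ravel()]
    o=least_squares(g,[0,.034,0],loss="soft_l1"); print("fixed z=0 (x,y,pitch):",o.x[:2].round(4),np.degrees(o.x[2]),o.cost); print(o.fun.reshape(-1,2).round(1))
E
```

```text
[0.0001 0.034  0.0009] [-0.66  0.09 -0.  ] 4.243887114998647
[[-0.5 -1. ]
 [ 0.6 -0.8]
 [-1.   0.3]
 [ 0.5  0.5]
 [ 0.2  0.3]
 [-0.1  0.5]
 [-0.1  1.3]
 [-0.1  0.4]
 [ 1.4 -1. ]
 [-0.6 -0.9]]
fixed z=0 (x,y,pitch): [0.0002 0.0348] -1.2295325249929447 6.217962198797324
[[ 0.4 -0.8]
 [-0.2 -0.8]
 [-0.6  2. ]
 [ 0.1  2. ]
 [ 1.   0.3]
 [-0.8  0.3]
 [-0.   2.7]
 [ 0.   0.9]]
```

```bash
python3 - <<'E'
import cv2,numpy as np
a=cv2.imread("pics/w3.png")[140:245,200:360]; b=cv2.imread("pics/w5.png")[140:245,200:360]
cv2.imwrite("pics/cmp.png",cv2.resize(np.hstack([a,b]),None,fx=2.5,fy=5,interpolation=cv2.INTER_CUBIC))
cv2.imwrite("pics/w3z.png",cv2.resize(a,None,fx=5,fy=5,interpolation=cv2.INTER_CUBIC))
E
```

```text
(no output)
```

View pics/w3z.png

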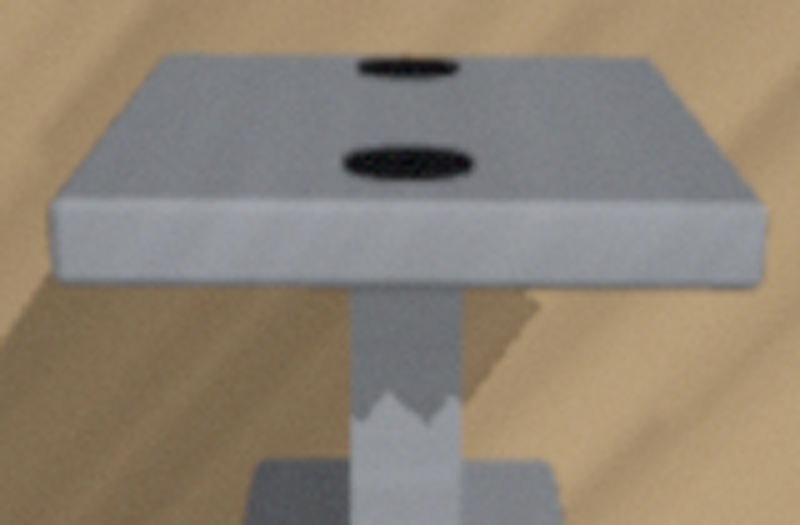

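```bash
cat > bf2.py <<'E'
from brfit import *
T,Km,C,B0=fit("w5.npz",0,0)
px=lambda x,y:(200+x/5-.5,140+y/5-.5)
O=np.array([(.055,.023,.060),(.055,-.023,.060),(.055,.023,0),(.055,-.023,0),(.049,.023,.060),(.049,-.023,.060),(.055,0,.010),(.055,0,.050),(.015,.015,0),(.015,-.015,0)])
def go(pts):
    U=np.array([px(*p) for p in pts])
    def f(p):
        R=Ro.from_rotvec(p[3:]).as_matrix()@B0; P=O@R.T+p[:3]
        return (cv2.projectPoints(P,cv2.Rodrigues(C[:3,:3])[0],C[:3,3],Km,None)[0].reshape(-1,2)-U).ravel()
    o=least_squares(f,np.r_[0,.034,0,0,0,0],loss="soft_l1"); print(o.x[:3].round(4),np.degrees(o.x[3:]).round(2),o.cost)
if __name__=="__main__":
    go([(49,199),(768,203),(162,56),(646,57),(51,285),(766,287),(409,68),(408,163),(247,460),(555,460)])
    go([(38,194),(765,194),(160,50),(646,50),(40,280),(763,280),(402,62),(402,156),(243,460),(555,460)])
E
python3 bf2.py
```

```text
[0.0002 0.0353 0.0002] [-0.6   0.3   0.17] 3.2591327007174202
[0.0001 0.034  0.0009] [-0.66  0.09 -0.  ] 4.243887114998647
```

The bracket hasn't pitched in the grip: the fit gives -0.66°, against -0.60° when it stood upright on the bench, so that is camera bias. Its underside is 34 mm below the TCP. Corrections needed: 0.6 mm sideways and 1.5 mm down. I'll move to a 5 mm gap.

Request:
servo_tool --steps '[[[-0.0002,0.0005,0.005,0,0,0],[-0.0002,0.0005,0.005,0,0,0],[-0.0002,0.0005,0.005,0,0,0],[0,0,0.005,0,0,0],[0,0,0.005,0,0,0],[0,0,0,0,0,0],[0,0,0,0,0,0],[0,0,0,0,0,0],[0,0,0,0,0,0],[0,0,0,0,0,0],[0,0,0,0,0,0]]]'

```text
time_s: 11.65
tcp_pos: [0.5688, -0.1443, 0.0687]
eef_rot: [-90.0, 0.0, 170.0]
contact_force: [-0.3, 0.5, -2.9]
gripper_width: 0.0298
```

```bash
cat > avg.py <<'E'
from rw import *
Z=[]
for i in range(6):
    vision.capture("wrist"); s=readout.get_state(); Z.append(np.r_[s["tcp_pos"],s["eef_rot"],s["contact_force"],s["moment"]])
Z=np.array(Z); m=Z.mean(0); c,sn=np.cos(np.radians(-100.02)),np.sin(np.radians(-100.02))
dx,dy=m[0]-.5585,m[1]+.2042
print("rig x,y,z mm",1e3*(c*dx+sn*dy),1e3*(-sn*dx+c*dy),1e3*m[2],"std",Z.std(0)[:3].round(4)); print("eef",m[3:6].round(3))
print("F rig",c*m[6]+sn*m[7],-sn*m[6]+c*m[7],m[8],"M rig",c*m[9]+sn*m[10],-sn*m[9]+c*m[10],m[11],"t",s["time_s"],"w",s["gripper_width"])
E
python3 avg.py; python3 shot.py w6
```

```text
rig x,y,z mm -60.73612357613419 -0.30107099641966606 68.67150636092848 std [0. 0. 0.]
eef [-90.      0.    169.974]
F rig 0.05045303296500202 0.08816884122905799 -2.214149037003696 M rig -0.0922387719262743 0.06122636682066568 -0.005618856308036144 t 11.95 w 0.029688643448033125
tcp in rig -0.06066803786518346 -0.00029196350585465776 0.06865983086051555
eef [-8.99994924e+01 -1.93596835e-03  1.69967010e+02] F rig 0.24818695873444893 0.1830473232005963 -1.7091134725468355 M [ 0.08193791  0.04520321 -0.03993447] w 0.029688643448033125 11.95
```

View pics/w6.png

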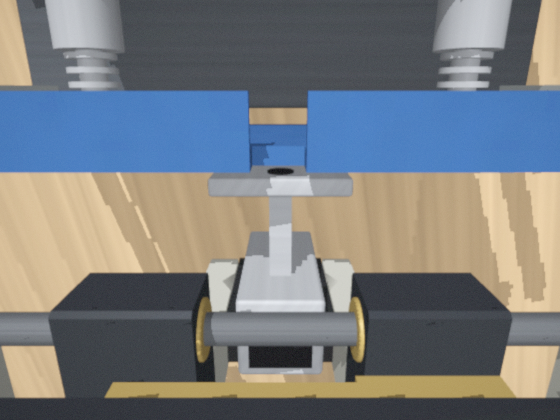

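```bash
python3 - <<'E'
import numpy as np
g=np.load("w6.npz")["img"].astype(int)
for v in (110,118,160): print(v,[(u,g[v,u].tolist()) for u in list(range(245,254))+list(range(302,312))])
for v in (186,): print(v,[(u,g[v,u].tolist()) for u in list(range(205,213))+list(range(347,356))])
for u in (100,200,360,460): print(u,[(v,g[v,u].tolist()) for v in range(166,175)])
E
```

```text
110 [(245, [78, 128, 194]), (246, [78, 128, 194]), (247, [76, 123, 190]), (248, [81, 103, 150]), (249, [159, 140, 123]), (250, [177, 155, 123]), (251, [175, 152, 121]), (252, [173, 151, 118]), (253, [171, 149, 116]), (302, [192, 167, 133]), (303, [191, 168, 132]), (304, [192, 166, 132]), (305, [192, 169, 135]), (306, [171, 154, 133]), (307, [120, 127, 158]), (308, [81, 125, 187]), (309, [77, 129, 195]), (310, [83, 134, 199]), (311, [78, 131, 197])]
118 [(245, [76, 129, 194]), (246, [81, 131, 195]), (247, [75, 125, 191]), (248, [80, 108, 158]), (249, [152, 136, 129]), (250, [179, 158, 127]), (251, [182, 159, 124]), (252, [177, 154, 120]), (253, [174, 150, 117]), (302, [189, 165, 131]), (303, [191, 167, 133]), (304, [190, 165, 131]), (305, [190, 167, 133]), (306, [173, 155, 135]), (307, [122, 128, 159]), (308, [82, 125, 187]), (309, [78, 128, 194]), (310, [82, 132, 197]), (311, [81, 134, 197])]
160 [(245, [77, 129, 194]), (246, [78, 130, 195]), (247, [78, 130, 195]), (248, [78, 127, 192]), (249, [62, 102, 159]), (250, [43, 72, 115]), (251, [43, 68, 106]), (252, [57, 90, 141]), (253, [5
[... 815 characters left out ...]
 168]), (173, [174, 157, 137]), (174, [184, 160, 127])]
200 [(166, [80, 130, 196]), (167, [80, 129, 195]), (168, [81, 133, 197]), (169, [80, 131, 197]), (170, [81, 132, 197]), (171, [88, 132, 193]), (172, [140, 146, 172]), (173, [174, 156, 139]), (174, [182, 158, 126])]
360 [(166, [79, 131, 198]), (167, [79, 128, 197]), (168, [78, 131, 197]), (169, [77, 129, 196]), (170, [79, 131, 197]), (171, [91, 133, 194]), (172, [139, 144, 172]), (173, [174, 155, 140]), (174, [183, 159, 127])]
460 [(166, [75, 128, 194]), (167, [77, 129, 195]), (168, [77, 128, 194]), (169, [77, 127, 193]), (170, [79, 131, 195]), (171, [90, 131, 194]), (172, [145, 147, 172]), (173, [180, 164, 144]), (174, [191, 168, 134])]
```

The panel edge is level (row 172 at four columns, so yaw is right). The notch centre is at 277.8 and the plate centre at 280.1, a relative offset of about 0.6 mm. I'll correct this and push most of the way.

Request:
servo_tool --steps '[[[-0.0003,-0.0002,0,0,0,0],[-0.0002,-0.0001,0,0,0,0],[0,0,0.001,0,0,0],[0,0,0.001,0,0,0],[0,0,0.001,0,0,0],[0,0,0.001,0,0,0],[0,0,0.001,0,0,0],[0,0,0.001,0,0,0],[0,0,0.001,0,0,0],[0,0,0.001,0,0,0],[0,0,0.001,0,0,0],[0,0,0.001,0,0,0],[0,0,0.001,0,0,0],[0,0,0.001,0,0,0],[0,0,0.001,0,0,0],[0,0,0,0,0,0],[0,0,0,0,0,0],[0,0,0,0,0,0],[0,0,0,0,0,0]]]'

```text
time_s: 14.0
tcp_pos: [0.5671, -0.1565, 0.069]
eef_rot: [-90.0, 0.0, 170.0]
contact_force: [-0.5, 7.6, -1.8]
gripper_width: 0.0298
```

```bash
python3 avg.py; python3 shot.py w7
```

```text
rig x,y,z mm -48.4653741004583 0.16814999359703908 68.97672426100331 std [0. 0. 0.]
eef [-9.00490e+01  8.00000e-03  1.69977e+02]
F rig -7.868368885053953 -1.765505358906058 -0.9704424758094324 M rig -0.776004801695275 2.673673404503108 0.007831985069566621 t 14.3 w 0.030289985717505515
tcp in rig -0.04847279816101987 0.00015977617669246658 0.06897700836264135
eef [-9.00495362e+01  7.31969928e-03  1.69975860e+02] F rig -8.198750961342936 -2.231940093080589 -1.0390177037064814 M [2.78860349 0.28119373 0.0654513 ] w 0.030289985717505515 14.3
```

View pics/w7.png

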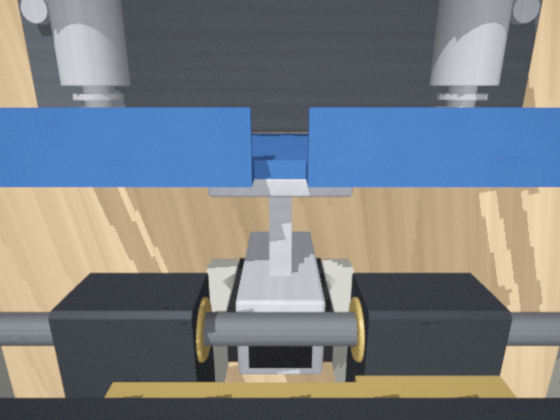

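View pics/w7s.png

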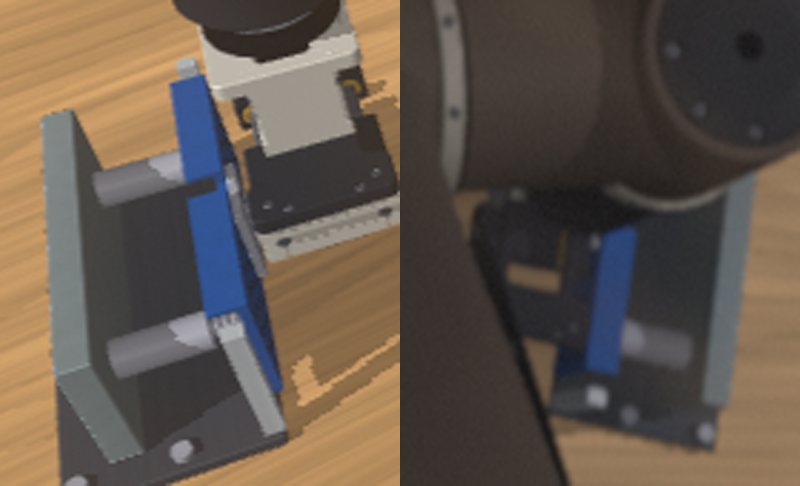

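```bash
cat > pan.py <<'E'
from rw import *
import sys
from scipy.optimize import brentq
def edge(g,u):
    col=g[150:215,u,2]-g[150:215,u,0]  # blue-red
    i=np.where(col>60)[0].max(); a,b=col[i],None
    # subpixel at threshold 40
    for j in range(i,i+5):
        if col[j]>=40>col[j+1]: return 150+j+(col[j]-40)/(col[j]-col[j+1])
rig=[.5585,-.2042,np.radians(-100.02)]
for n in sys.argv[1:]:
    d=np.load(n+".npz"); g=d["img"].astype(int); c=wcam(d["T"],d["p"],d["e"],d["K"]); out=[]
    for u in (100,150,190,370,410,460):
        v=edge(g,u)
        y=brentq(lambda y:proj(c,xf(np.array([[.0,y,.105]]),rig))[0][0]-u,-.15,.15)
        x=brentq(lambda x:proj(c,xf(np.array([[x,y,.105]]),rig))[0][1]-v,-.03,.04); out.append((round(v,2),round(x*1e3,2)))
    print(n,out,"mean x mm",np.mean([o[1] for o in out]).round(2))
E
python3 pan.py w6 w7
python3 - <<'E'
import cv2
im=cv2.imread("pics/w7.png")[120:245,180:380]; cv2.imwrite("pics/w7z.png",cv2.resize(im,None,fx=4,fy=4,interpolation=cv2.INTER_CUBIC))
E
```

```text
w6 [(np.float64(171.85), 0.09), (np.float64(171.84), 0.09), (np.float64(171.86), 0.08), (np.float64(171.92), 0.05), (np.float64(171.82), 0.07), (np.float64(171.83), 0.06)] mean x mm 0.07
w7 [(np.float64(186.66), 7.94), (np.float64(186.64), 7.95), (np.float64(186.64), 7.94), (np.float64(186.68), 7.92), (np.float64(186.63), 7.94), (np.float64(186.62), 7.94)] mean x mm 7.94
```

View pics/w7z.png

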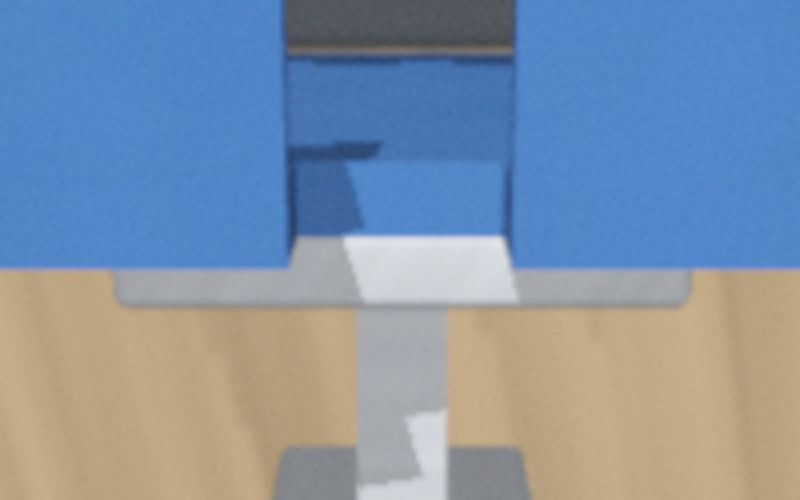

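The wrist image puts the panel at 7.9 mm, matching the 7.9 N reading. The notch (280.0) and plate (280.6) are centred within 0.2 mm. About 4.1 mm remains.

Request:
servo_tool --steps '[[[0,0,0.0005,0,0,0],[0,0,0.0005,0,0,0],[0,0,0.0005,0,0,0],[0,0,0.0005,0,0,0],[0,0,0.0005,0,0,0],[0,0,0.0005,0,0,0],[0,0,0.0005,0,0,0],[0,0,0.0005,0,0,0],[0,0,0.0003,0,0,0],[0,0,0,0,0,0],[0,0,0,0,0,0],[0,0,0,0,0,0],[0,0,0,0,0,0],[0,0,0,0,0,0]]]'

```text
time_s: 15.85
tcp_pos: [0.5665, -0.1601, 0.069]
eef_rot: [-90.1, 0.0, 170.0]
contact_force: [-0.2, 11.8, 0.8]
gripper_width: 0.0296
```

```bash
python3 avg.py; python3 shot.py w8; python3 pan.py w8;python3 - <<'E'
import cv2
im=cv2.imread("pics/w8.png")[60:240,0:560]; cv2.imwrite("pics/w8z.png",cv2.resize(im,None,fx=1.4,fy=2.8,interpolation=cv2.INTER_CUBIC))
E
```

```text
rig x,y,z mm -44.76761375651817 0.19356070497385247 69.00899788395473 std [0. 0. 0.]
eef [-9.0084e+01  1.8000e-02  1.6998e+02]
F rig -11.673231424314872 -2.7666216843769957 -0.1028957182986805 M rig -1.0487536724340392 3.883727213522326 -0.023736793939953742 t 16.15 w 0.02983558808912734
tcp in rig -0.04477457238515659 0.00017420472573110874 0.0690020495696176
eef [-9.00840193e+01  1.78740461e-02  1.69981071e+02] F rig -11.615085634203632 -3.2187711336975884 -0.32485835725611045 M [ 4.01411159  0.36396561 -0.02647192] w 0.02983558808912734 16.15
w8 [(np.float64(186.88), 11.59), (np.float64(186.86), 11.59), (np.float64(186.88), 11.59), (np.float64(186.92), 11.58), (np.float64(186.84), 11.6), (np.float64(186.85), 11.6)] mean x mm 11.59
```

View pics/w8z.png

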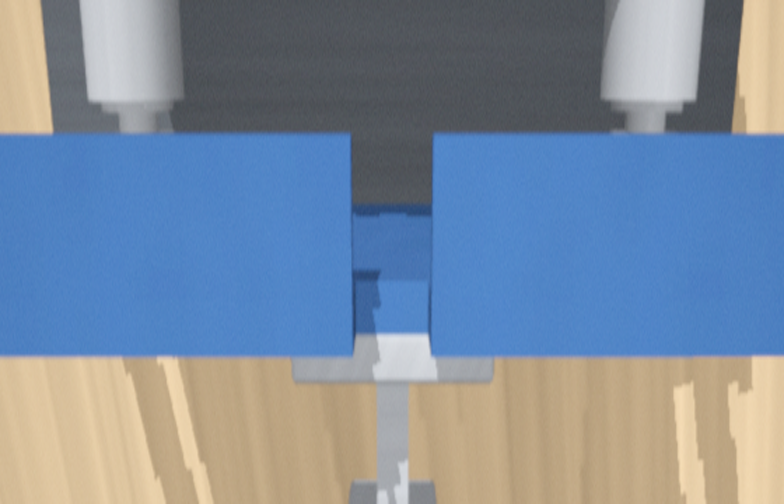

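View pics/w8s.png

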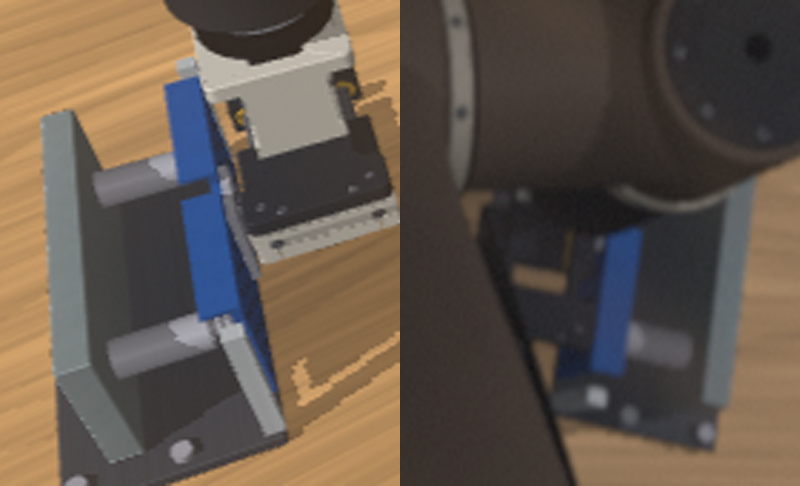

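The panel is at 11.5 mm by image, 11.7 N, flat, centred and nearly level with the posts. I'll add 0.45 mm and ease the small sideways load with a 0.2 mm nudge, then hold.

Request:
servo_tool --steps '[[[0.0001,0,0.0002,0,0,0],[0.0001,0,0.00025,0,0,0],[0,0,0,0,0,0],[0,0,0,0,0,0],[0,0,0,0,0,0],[0,0,0,0,0,0],[0,0,0,0,0,0],[0,0,0,0,0,0],[0,0,0,0,0,0],[0,0,0,0,0,0]]]'

```text
time_s: 17.3
tcp_pos: [0.5664, -0.1605, 0.069]
eef_rot: [-90.1, 0.0, 170.0]
contact_force: [-0.2, 12.5, -0.5]
gripper_width: 0.03
```

```bash
python3 avg.py; python3 shot.py w9; python3 pan.py w9
```

```text
rig x,y,z mm -44.41336280707798 0.1819445577410485 69.00838119296935 std [0. 0. 0.]
eef [-9.00900e+01  3.70000e-02  1.69986e+02]
F rig -11.687942979561974 -2.0404597828333975 -0.8639399352072341 M rig -0.8929888370129605 4.004662395997077 -0.006967837035946997 t 17.6 w 0.029832894972211692
tcp in rig -0.044401995820178695 0.00016249386105239485 0.06898951294664192
eef [-9.00908398e+01  3.75952849e-02  1.69984569e+02] F rig -11.88734536750233 -2.2703943478721467 -0.7549105960798265 M [4.11636892 0.17454106 0.00873528] w 0.029832894972211692 17.6
w9 [(np.float64(186.88), 11.94), (np.float64(186.86), 11.95), (np.float64(186.86), 11.95), (np.float64(186.92), 11.94), (np.float64(186.84), 11.96), (np.float64(186.85), 11.96)] mean x mm 11.95
```

Panel at 11.9 mm, 11.7 to 11.9 N. Holding still.

Request:
servo_tool --steps '[[[0,0,0,0,0,0],[0,0,0,0,0,0],[0,0,0,0,0,0],[0,0,0,0,0,0],[0,0,0,0,0,0],[0,0,0,0,0,0],[0,0,0,0,0,0],[0,0,0,0,0,0],[0,0,0,0,0,0],[0,0,0,0,0,0],[0,0,0,0,0,0],[0,0,0,0,0,0],[0,0,0,0,0,0],[0,0,0,0,0,0],[0,0,0,0,0,0],[0,0,0,0,0,0],[0,0,0,0,0,0],[0,0,0,0,0,0],[0,0,0,0,0,0],[0,0,0,0,0,0]]]'

```text
time_s: 19.75
tcp_pos: [0.5664, -0.1605, 0.069]
eef_rot: [-90.1, 0.0, 170.0]
contact_force: [-0.9, 12.3, -0.1]
gripper_width: 0.0298
```

Request:
servo_tool --steps '[[[0,0,0,0,0,0],[0,0,0,0,0,0],[0,0,0,0,0,0],[0,0,0,0,0,0],[0,0,0,0,0,0],[0,0,0,0,0,0],[0,0,0,0,0,0],[0,0,0,0,0,0],[0,0,0,0,0,0],[0,0,0,0,0,0],[0,0,0,0,0,0],[0,0,0,0,0,0],[0,0,0,0,0,0],[0,0,0,0,0,0],[0,0,0,0,0,0],[0,0,0,0,0,0],[0,0,0,0,0,0],[0,0,0,0,0,0],[0,0,0,0,0,0],[0,0,0,0,0,0]]]'

```text
time_s: 21.75
tcp_pos: [0.5664, -0.1605, 0.069]
eef_rot: [-90.1, 0.0, 170.0]
contact_force: [0.1, 11.2, -0.3]
gripper_width: 0.0297
```

```bash
python3 avg.py; python3 shot.py w10; python3 pan.py w10; python3 - <<'E'
from h import *
s=vision.capture("scene"); a=cv2.resize(s["img"][200:345,75:150,::-1],None,fx=4,fy=4,interpolation=cv2.INTER_CUBIC)
w=cv2.imread("pics/w10.png")[130:240,220:345]; w=cv2.resize(w,None,fx=4,fy=4,interpolation=cv2.INTER_CUBIC)
w=cv2.copyMakeBorder(w,0,a.shape[0]-w.shape[0],0,0,0); cv2.imwrite("pics/fin.png",np.hstack([a,w]))
cv2.imwrite("pics/sc_end.png",s["img"][:,:,::-1])
E
```

```text
rig x,y,z mm -44.415990445041004 0.17699781378945934 69.00923606496345 std [0. 0. 0.]
eef [-9.00910e+01  3.70000e-02  1.69985e+02]
F rig -12.118428081216848 -2.28692101150741 -0.9798123007426022 M rig -0.8764055560782943 4.004340335215131 -0.01530836934125878 t 22.05 w 0.02976875205977126
tcp in rig -0.04442301413860413 0.00019969037351417682 0.0690215180125206
eef [-9.00906154e+01  3.70224227e-02  1.69985976e+02] F rig -12.406283371766966 -2.194239867344563 -0.9115046276888569 M [ 4.08388317  0.17448216 -0.05482829] w 0.02976875205977126 22.05
w10 [(np.float64(186.87), 11.93), (np.float64(186.85), 11.94), (np.float64(186.86), 11.94), (np.float64(186.9), 11.94), (np.float64(186.84), 11.96), (np.float64(186.83), 11.96)] mean x mm 11.94
```

View pics/fin.png

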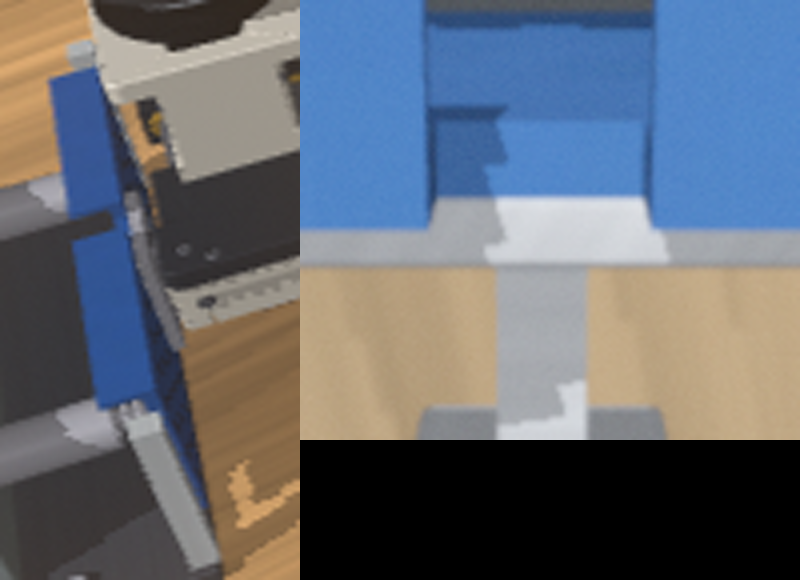

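View pics/sc_end.png

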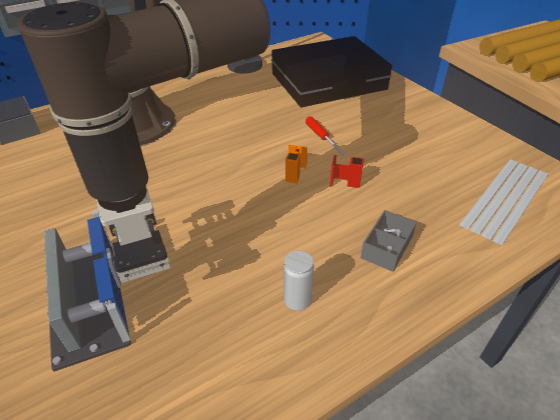

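After about 4.5 s of holding, the panel is at 11.9 mm and 12.1 N. Its front is level with the near index post in the crop (about (140,410)). The plate's centre lies under the notch, and the can, drawer and screwdriver look unmoved. Handing in.

```bash
python3 -c "
from plant import r
print(r.close_job())"
```

```text
the job is handed in; nothing more can be done
None
```

The steel bracket is pressed flat on the panel, centred under the notch, and I handed the job in at about 22 s, still gripping and pressing. I gripped it by its post at 50 N, carried it over turned to face the panel, pressed it on slowly and held it still for over 4 s.

Last checks:
- **Push:** the wrist image puts the panel at 11.9 mm of travel (target 12), and the average push was 12.1 N. In the scene picture the panel's front is level with the near index post.
- **Alignment:** yaw was within 0.1° and the tool tilted 0.1°. The plate was centred under the notch to about 0.2 mm in the wrist picture taken at 8 mm of travel. The bracket's underside is about 35 mm above the bench.
- **Surroundings:** the drawer, screwdriver and can look unmoved, and the gripper is clear of the panel.

Three checks disagreed or were incomplete:
- **Side load:** the wrist reading kept a sideways load of about 2 N. A 0.2 mm nudge did not clear it.
- **Bracket tilt:** the wrist-camera fit showed it pitched 0.66° in the grip. The same fit gave 0.60° while it stood flat on the bench, so I treated it as camera error.
- **Plate contact:** I could not see the plate-to-panel contact directly at the bottom edge.

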